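# Tuck the drip strip under the lapped board and hold it for punching

### The job

Bring the aluminium drip strip (its upright rib is the handle) to the wooden steamer lid board and slide its whole front edge under the blue-edged lapped board without lifting that board, until the red dot sits right under the fixed punch tip. Then press the strip firmly down flat on the lid board with the gripper and finish while still holding it pressed there, ready for the punch. Do not shift the other things on the bench.

Things in the scene. Friction and masses are not known exactly. Their poses are not given: they have to be found in the camera images.
- strip: Loose aluminium strip, 0.24 to 0.38 kg: flat plate 90 (x) by 240 (y) by 4 thick with an upright rib 10 thick along the whole rear edge (x = -45 to -35), rib top 30 above the underside. Origin: centre of the plate's underside; x points from rib to plain front edge (x = +45), y along the rib, z up. Starts flat on the bench, rib up. Gripped from above at the rib's middle it clears the punch.
- mark (a point): Centre of the red dot, 16 across, on the strip's upper face at x = -15, y = +85 in the strip's frame.
- front_left (a point): Lower corner of the strip's front edge, at x = +45, y = +120 in its frame.
- front_right (a point): Lower corner of the strip's front edge, at x = +45, y = -120 in its frame.
- lid_board: Fixed wooden board, 250 (x) by 320 (y) by 24 thick, lying on the bench, turned up to 0.15 rad. Origin: centre of its underside; x points away from the robot towards the lapped board, z up. The lapped board's free edge lies over its x = +20: the strip is laid on the bare part, x = -125 to +20, and slides to +x.
- lap_edge (a point): Middle of the lower free (blue) edge of the lapped board: wood, 84 deep (x), 300 wide, 8 thick, 0.13 kg, lying level over the rear of the lid board, its underside 11 above that board's top face. Hinged on a brass pin at its far side; only its own weight holds it down. The slot under it is open for 80 beyond the edge.
- lap (a joint): Hinge angle of the lapped board: 0 lying down level, growing as its free edge is lifted (0.1 rad lifts the edge by about 9).
- punch_tip (a point): Point of a fixed vertical steel punch, 14 thick, tip 54 above the bench (30 above the lid board's top). It hangs from a green bar (height 125 to 145, cap to 162) that runs to the lid board's +y to a post 140 from the tip. The tip stands 24 to 36 in front of the lapped board's edge and 65 to 105 to +y of the lid board's middle, so the front edge ends tucked about 24 to 36 deep.
- hammer: Bystander: hammer lying flat to the left of the lid board. Origin at its underside, middle of its length.
- rivet_dish: Bystander: small steel bowl, 90 across, 30 high, behind the strip's start. Origin: centre of its underside.
- oil: Bystander: yellow oil bottle, 60 across, 160 high. Origin: centre of its underside.
- mug: Bystander: blue mug, 76 across, 85 high, beyond the lid board. Origin: centre of its underside.
- brush: Bystander: brush lying beyond the lid board. Origin at its underside.
- offcut: Bystander: pale wood offcut 60 by 100 by 24. Origin: centre of its underside.
Mind the look-alikes: they are no part of the job. There is more than one size of the part that bears punch_tip; the job needs the largest.

How it is judged:
By the outcome, as a careful person would: the job done as asked, in the order asked, and still so for the second after the job is handed in, while the arm keeps its last pose, push and grip.
It also fails if it takes over 51 s, if anything falls off the work surface, if the arm or the gripper's body presses on something with over 40 N, if the wrist force passes 120 N, or if a joint passes its speed limit or range.

### The arm

A 6-joint arm with a two-finger parallel gripper is mounted at the origin on the work surface. World frame = base frame: x ahead of the robot, y to its left, z up, the work surface at z = 0. Lengths are in mm, angles in rad, forces in N, time in s.
With the tool pointing down it reaches from about 375 to 900 mm from the base axis. Payload 3.1 kg.
Tool frame: the origin (TCP) lies at the centre of the arm's flange, where the gripper is bolted on; the fingertips stand 173 mm ahead of it and the grasp point (between the pads) lies 155 mm ahead of it (ctrl.grasp_offset is the z of the grasp point in the tool frame, in mm); z points along the fingers, y is the line along which they close (so a half turn about z gives the same grasp; the last joint's range is limited). The gripper opens to 85 mm and grips with 20 to 120 N. Pads are 22 mm wide; open, the fingers measure 114 mm over their backs; the gripper's body (76 mm by 85 mm) begins 54 mm behind the grasp point. The pads swing forward as they close: fully open they stand 13 mm farther back than shut.
Start: joints at [-1.415, 0.527, 1.433, -0, 1.181, -0.178], TCP at [205.385, -590.267, 404.71] pointing down, gripper open.
Joint ranges: [-3.08, 3.08], [-0.75, 2.2], [0.22, 2.44], [-1.43, 4.57], [0, 2.65], [-2.85, 2.85]. Speed limits (rad/s): [2.79, 2.79, 3.14, 3.14, 3.14, 3.14].

### API

Orientations are given as a rotation vector (axis times angle).
In Python, from workcell import monitor, viewer, ctrl gives the robot as it stands. The module is installed in compiled form; this text tells all that it offers.
- The arm moves only by the tool apply_moves, never from a script. Its argument "increments" is a list of rows, each a list of 3 entries, a list of its own where there are three numbers: the opening, from 0 (shut) to 1 (fully open), then the shift along the tool's x, y, z each as a share of 0.4 m, from -1 to 1, then the turn, a rotation vector about the tool's x, y, z each as a share of 60 degrees, from -1 to 1. In form: [[gripper, [x, y, z], [ax, ay, az]], ...]. A call has exactly 5 rows; each row shifts and turns the commanded pose from where the row before left it, along the tool's axes as they then stand; what a row does not reach is not made up. A row lasts 1/8 s, in which the tool goes at most 62.5 mm and 10.7 degrees, less where a joint would pass 70% of its speed; a pose out of reach is approached as far as the arm can. A call with a number of a shift or a turn outside -1 to 1 is refused whole. A call with a gripper value outside its range is refused whole. The fingers move at their own pace and stop on an object; "force" is the grip in N (left out, the last holds). Time passes only in rows, so rows that do not move let the fingers close, or fill a call up. It gives the time, the measured TCP pose, the force, the opening and the grip force at its end, in the units of the state.
- monitor.get_state(): the state, without advancing time (a new reading comes with each control period).
- viewer.camera(name): name is "side" or "top" or "wrist"; returns the picture (384x512x3 uint8, red, green, blue); there is no depth.
- viewer.camera_info(name): a dict with "K" (3x3 intrinsics, pixels), "k1" (the pictures are not rectified: a ray, as slopes to the right and down, at radius r is drawn at 1 + k1 r^2 times it, then the intrinsics apply), "T" (4x4, takes a point from camera to world coordinates). Camera axes: x right, y up, looking along -z (the intrinsics and any distortion apply to the point x, -y, -z); pixel columns grow to the right and rows downward; lengths in mm; the calibration is good to about 2 mm. A picture is of the moment at which its call begins: read the wrist's pose just before it. camera_info takes no time and is no camera call; for the wrist camera it gives the pose at the moment of the call.
- ctrl.finish_job(): hands the job in; it is judged then, once.
The state is a dict: "t": time; "qpos": joint angles; "dq": joint speeds; "effort": joint torques, N m; "ee_pos": TCP position; "orientation": TCP orientation; "wrist_force": force on the tool from outside, world axes, zero at the start; "wrist_torque": the same for the moment, N m; "finger_gap": finger opening in mm; "grip_force": force on a finger pad.
Only numpy, scipy, OpenCV 4.12 (cv2) and the standard library are available. Lean on these libraries where they do the work, as an engineer would, in place of code of your own. Each camera call takes 0.05 s, during which the arm holds its last target. There are 200 camera calls.

## Working session

There is one attempt and no reset: what is moved stays moved. The work goes in short steps, Python scripts to look and compute and a tool call to move; the robot and the scene stay as the last step left them, time stands still between calls to the robot, and variables do not carry over. Pictures are saved under pics/ and viewed, at most 10 in all, crops included, and the job is handed in when it is done.

Besides the shell and the picture viewer there is one more tool, called after "Call:" by a JSON object that holds its "method" and its "body", one argument or row to a line. apply_moves: Moves the arm, as the interface text tells. Its arguments: {"type":"object","properties":{"increments":{"type":"array","items":{"type":"array"}},"force":{"type":"number"}},"required":["increments"]}

```bash
mkdir -p pics
cat > h.py <<'E'
import numpy as np, cv2
from workcell import monitor, viewer, ctrl
def snap(n,f):
    i=viewer.camera_info(n); im=viewer.camera(n); cv2.imwrite(f'pics/{f}.png',im[:,:,::-1]); np.savez(f'pics/{f}.npz',K=i['K'],k1=i['k1'],T=i['T']); return im
def info(f):
    d=np.load(f'pics/{f}.npz'); return d['K'],float(d['k1']),d['T']
def ray(f,u,v):
    K,k1,T=info(f); p=cv2.undistortPoints(np.array([[[u,v]]],float),K,np.array([k1,0,0,0,0.]))[0,0]
    d=T[:3,:3]@np.array([p[0],-p[1],-1]); return T[:3,3],d
def atz(f,u,v,z):
    o,d=ray(f,u,v); return o+d*(z-o[2])/d[2]
def proj(f,P):
    K,k1,T=info(f); P=np.atleast_2d(P).astype(float); q=(P-T[:3,3])@T[:3,:3]; q=q*[1,-1,-1]
    return cv2.projectPoints(q,np.zeros(3),np.zeros(3),K,np.array([k1,0,0,0,0.]))[0][:,0]
E
python3 - <<'E'
from h import *
a=snap('top','top0'); b=snap('side','side0')
for f in('top0','side0'):print(info(f))
cv2.imwrite('pics/top0b.png',cv2.resize(cv2.imread('pics/top0.png'),(800,600),interpolation=cv2.INTER_CUBIC))
print(monitor.get_state())
E
```

```text
(array([[485.3241198 ,   0.        , 257.8030781 ],
       [  0.        , 485.3241198 , 190.40808489],
       [  0.        ,   0.        ,   1.        ]]), 0.02123911746871325, array([[-2.33170299e-02,  9.88936936e-01, -1.46492503e-01,
         3.42143726e+02],
       [-9.99639414e-01, -2.11113054e-02,  1.65938345e-02,
         3.12963525e+01],
       [ 1.33176079e-02,  1.46826599e-01,  9.89072592e-01,
         1.67246663e+03],
       [ 0.00000000e+00,  0.00000000e+00,  0.00000000e+00,
         1.00000000e+00]]))
(array([[469.97116918,   0.        , 252.43598178],
       [  0.        , 469.97116918, 185.49858469],
       [  0.        ,   0.        ,   1.        ]]), -0.12269682929761383, array([[-9.55557889e-01,  1.69053412e-01, -2.41516180e-01,
         2.35511122e+02],
       [-2.94596763e-01, -5.78252888e-01,  7.60812950e-01,
         1.04139439e+03],
       [-1.10394037e-02,  7.98150701e-01,  6.02356697e-01,
         8.59526300e+02],
       [ 0.00000000e+00,  0.00000000e+00,  0.00000000e+00,
         1.00000000e+00]]))
{'t': 0.1, 'qpos': array([-1.41450545e+00,  5.28410950e-01,  1.43376052e+00,  1.97563094e-05,
        1.18142385e+00, -1.78509016e-01]), 'dq': array([-3.54471569e-04,  1.79620539e-03, -2.80537365e-03,  7.24632350e-04,
        2.19926056e-05,  2.54380539e-04]), 'effort': array([ 1.15813987e-04, -4.43302274e+01, -1.78585911e+01, -2.41404323e-04,
        3.88309956e-03, -1.62742123e-05]), 'ee_pos': array([ 205.33956895, -589.98618311,  403.8122851 ]), 'orientation': array([-3.09570494e+00, -5.23104409e-01, -6.36021276e-05]), 'wrist_force': array([-0.18418414, -0.12009487,  0.18959994]), 'wrist_torque': array([ 0.05024665, -0.05466758,  0.06316496]), 'grip_force': 0.0, 'finger_gap': 85.36897325645765}
```

View pics/top0b.png

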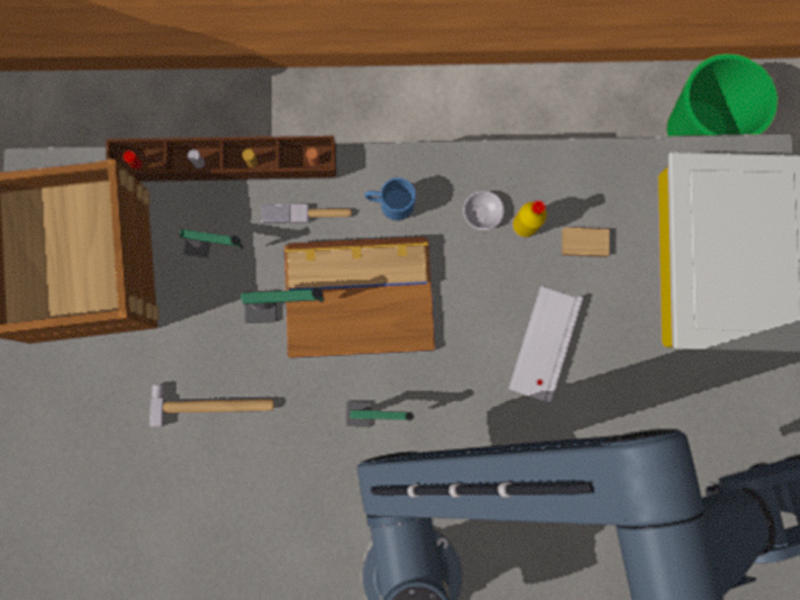

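View pics/side0.png

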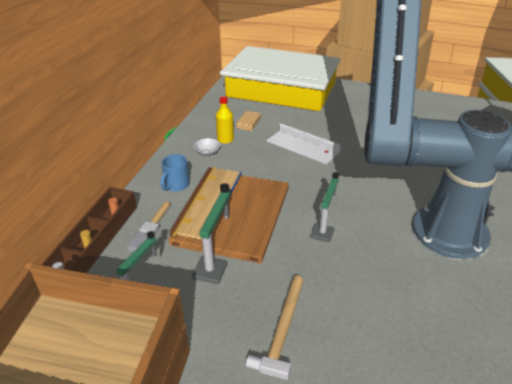

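Top view (800x600 pixels): the strip is at (545,345) with its red dot at (540,381) and rib on the right side. The lid board is at (360,320), with the blue lap edge along row ~287. There are three green punch stands: (205,238), (280,297) and (380,413). The one at (280,297) is largest and the only one over the lid board, with its tip near (318,295), so I choose it. I'll check this in one close crop.

Run:
```python
from h import *
a=cv2.imread('pics/top0.png')
A=cv2.resize(a[175:265,315:385],None,fx=5,fy=5,interpolation=cv2.INTER_CUBIC)   # strip
B=cv2.resize(a[145:235,150:285],None,fx=3.3,fy=3.3,interpolation=cv2.INTER_CUBIC)
M=np.zeros((450,800,3),np.uint8); M[:450,:350]=A; M[:B.shape[0],352:352+B.shape[1]]=B[:,:448]
cv2.imwrite('pics/crop1.png',M)
h=cv2.cvtColor(a,cv2.COLOR_BGR2HSV)
m=cv2.inRange(h,(0,140,90),(6,255,255))|cv2.inRange(h,(174,140,90),(180,255,255)); m[:220]=0
ys,xs=np.nonzero(m);print(xs.mean(),ys.mean(),len(xs), atz('top0',xs.mean(),ys.mean(),4))
```

```text
345.0 244.28571428571428 7 [ 396.41696248 -290.90538696    4.        ]
```

View pics/crop1.png

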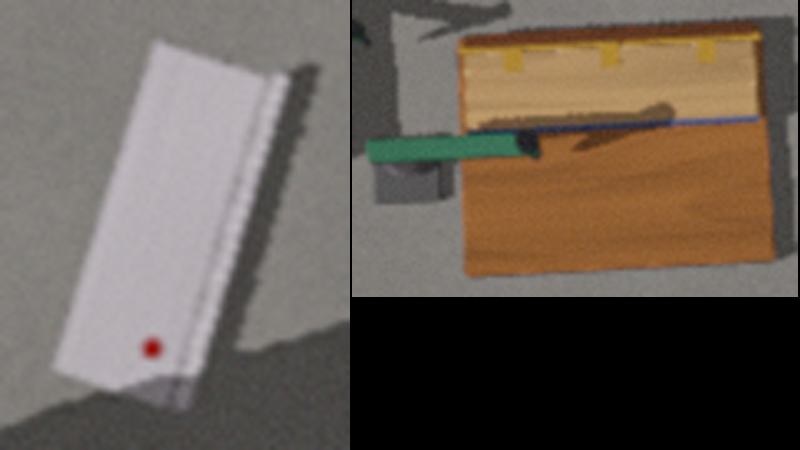

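```bash
cat >> h.py <<'E'
def fit(obs,yaw0,p0):
    # obs: list of (view,u,v,local xyz); fits x,y,yaw
    from scipy.optimize import least_squares
    def w(s,l): c,n=np.cos(s[2]),np.sin(s[2]); return np.array([s[0]+c*l[0]-n*l[1],s[1]+n*l[0]+c*l[1],l[2]])
    r=least_squares(lambda s:np.concatenate([proj(f,w(s,l))[0]-[u,v] for f,u,v,l in obs]),[*p0,yaw0],x_scale=[10,10,.1])
    return r.x,np.round(r.fun,1)
E
python3 - <<'E'
from h import *
f='top0';a=lambda u,v:(315+u/5-.4,175+v/5-.4)
o=[(f,*a(153,42),(45,-120,4)),(f,*a(55,370),(45,120,4)),(f,*a(152,348),(-15,85,4)),(f,*a(288,75),(-45,-120,30)),(f,*a(187,408),(-45,120,30))]
print('strip',fit(o,1.8,(490,-320)))
b=lambda u,v:(150+(u-352)/3.3-.35,145+v/3.3-.35)
o=[(f,*b(466,276),(-125,160,24)),(f,*b(773,260),(-125,-160,24)),(f,*b(762,119),(20,-150,43))]
print('lid',fit(o,0,(570,90)))
print('bar end',atz(f,*b(533,145),145),atz(f,*b(368,152),145))
# side-view tip of punch candidates: big stand
s=cv2.imread('pics/side0.png'); cv2.imwrite('pics/crop2.png',cv2.resize(s[150:300,160:300],None,fx=4,fy=4,interpolation=cv2.INTER_CUBIC))
E
```

```text
strip (array([ 481.85615144, -305.41596386,    1.23142069]), array([ 0.2, -0.3, -0.2, -0.1,  0.1, -0. , -0.2, -0.1,  0.2,  0.5]))
lid (array([5.91789433e+02, 1.00003004e+02, 2.41555812e-02]), array([-0.3, -0.3,  0.9,  0.2, -0.6,  0.1]))
bar end [577.83665442 174.93025719 145.        ] [574.39823158 333.08815712 145.        ]
```

View pics/crop2.png

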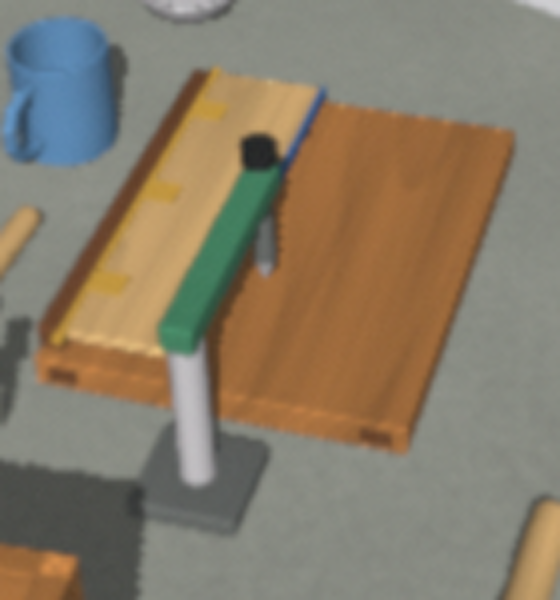

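Side crop: this is the big stand over the lid board. Its punch tip is at (266,272) in the crop, the cap at (260,150), the blue edge's far end at (322,92), and the lid's front corners at (515,133) and (410,430).

Run:
```python
from h import *
f='top0';b=lambda u,v:(150+(u-352)/3.3-.35,145+v/3.3-.35)
c=lambda u,v:(160+u/4-.4,150+v/4-.4)
o=[(f,*b(466,276),(-125,160,24)),(f,*b(773,260),(-125,-160,24)),(f,*b(762,119),(20,-150,43)),
('side0',*c(515,133),(-125,-160,24)),('side0',*c(410,430),(-125,160,24)),('side0',*c(322,92),(20,-150,43))]
L,r=fit(o,0,(570,90));print('lid',L,r)
tip=atz('side0',*c(266,272),54);print('tip',tip,'cap',atz('side0',*c(262,140),162), atz(f,*b(530,143),162))
R=np.array([[np.cos(L[2]),-np.sin(L[2])],[np.sin(L[2]),np.cos(L[2])]])
print('tip in lid',R.T@(tip[:2]-L[:2]))
from scipy.spatial.transform import Rotation as Ro
s=monitor.get_state();print(Ro.from_rotvec(s['orientation']).as_matrix().round(3),s['ee_pos'],ctrl.grasp_offset)
i=viewer.camera_info('wrist');M=np.eye(4);M[:3,:3]=Ro.from_rotvec(s['orientation']).as_matrix();M[:3,3]=s['ee_pos'];print((np.linalg.inv(M)@i['T']).round(2),i['K'],i['k1'])
```

```text
lid [5.92027693e+02 1.02557943e+02 3.18544753e-02] [-0.8  0.   0.5 -0.3 -1.4 -0.3  0.3 -1.  -0.1 -0.2  0.8 -1.1]
tip [583.53709113 176.40795895  54.        ] cap [581.19345389 175.82959501 162.        ] [577.20137591 176.16931302 162.        ]
tip in lid [-6.13423855 74.08296878]
[[ 0.944  0.329 -0.   ]
 [ 0.329 -0.944  0.002]
 [ 0.    -0.002 -1.   ]] [ 205.33956895 -589.98618311  403.8122851 ] 154.70000000000002
[[-0.    0.95  0.31 79.17]
 [ 1.    0.   -0.   -0.62]
 [-0.    0.31 -0.95 31.62]
 [ 0.    0.    0.    1.  ]] [[306.01576906   0.         253.00690639]
 [  0.         306.01576906 191.1120194 ]
 [  0.           0.           1.        ]] -0.06733150086622568
```

Call:
{"method": "apply_moves", "body": {
  "increments": [
    [1,[0.0834,-0.0358,0.019],[0,0,0]],
    [1,[0.0834,-0.0358,0.019],[0,0,0]],
    [1,[0.0834,-0.0358,0.019],[0,0,0]],
    [1,[0.0834,-0.0358,0.019],[0,0,0]],
    [1,[0.0834,-0.0358,0.019],[0,0,0]]
  ],
  "force": 90
}}

```text
t: 0.72
ee_pos: [340.1, -466.8, 366.1]
orientation: [-3.097, -0.523, 0.0]
wrist_force: [0.1, 0.7, 0.3]
finger_gap: 85.3
grip_force: 0.0
```

Call:
{"method": "apply_moves", "body": {
  "increments": [
    [1,[0.0834,-0.0358,0.019],[0,0,0]],
    [1,[0.0834,-0.0358,0.019],[0,0,0]],
    [1,[0.0834,-0.0358,0.019],[0,0,0]],
    [1,[0.0834,-0.0358,0.019],[0,0,0]],
    [1,[0.0834,-0.0358,0.019],[0,0,0]]
  ]
}}

```text
t: 1.35
ee_pos: [474.1, -344.4, 328.1]
orientation: [-3.097, -0.523, 0.001]
wrist_force: [0.4, 0.2, -0.4]
finger_gap: 85.6
grip_force: 0.0
```

Call:
{"method": "apply_moves", "body": {
  "increments": [
    [1,[0,0,0],[0,0,-0.157]],
    [1,[0,0,0],[0,0,-0.157]],
    [1,[0,0,0],[0,0,-0.157]],
    [1,[0,0,0],[0,0,-0.157]],
    [1,[0,0,0],[0,0,-0.157]]
  ]
}}

```text
t: 1.98
ee_pos: [473.3, -345.2, 328.3]
orientation: [-2.625, -1.724, 0.0]
wrist_force: [-0.6, -0.4, -0.1]
finger_gap: 85.1
grip_force: 0.0
```

Call:
{"method": "apply_moves", "body": {
  "increments": [
    [1,[0,0,0],[0,0,-0.157]],
    [1,[0,0,0],[0,0,-0.157]],
    [1,[0,0,0],[0,0,-0.157]],
    [1,[0,0,0],[0,0,-0.157]],
    [1,[0,0,0],[0,0,-0.157]]
  ]
}}

```text
t: 2.6
ee_pos: [473.3, -345.3, 328.2]
orientation: [-1.717, -2.629, -0.0]
wrist_force: [-0.0, 0.0, -0.4]
finger_gap: 85.3
grip_force: 0.0
```

Call:
{"method": "apply_moves", "body": {
  "increments": [
    [1,[0,0,0],[0,0,-0.157]],
    [1,[0,0,0],[0,0,-0.157]],
    [1,[0,0,0],[0,0,-0.157]],
    [1,[0,0,0],[0,0,-0.157]],
    [1,[0,0,0],[0,0,-0.157]]
  ]
}}

```text
t: 3.22
ee_pos: [473.3, -345.3, 328.3]
orientation: [-0.524, -3.097, -0.001]
wrist_force: [0.5, 0.0, -0.2]
finger_gap: 85.5
grip_force: 0.0
```

Run:
```python
from h import *
snap('wrist','w1')
c,n=np.cos(1.2314),np.sin(1.2314)
for l in [(45,120,4),(-15,85,4),(-45,-120,30),(-45,120,30),(-35,120,30),(45,-120,4)]:
    print(l,proj('w1',[481.86+c*l[0]-n*l[1],-305.42+n*l[0]+c*l[1],l[2]]).round(1))
a=cv2.imread('pics/w1.png');h=cv2.cvtColor(a,cv2.COLOR_BGR2HSV)
m=cv2.inRange(h,(0,140,70),(6,255,255))|cv2.inRange(h,(174,140,70),(180,255,255))
ys,xs=np.nonzero(m);print(xs.mean(),ys.mean(),len(xs))
cv2.imwrite('pics/w1b.png',cv2.resize(a,(800,600)))
```

```text
(45, 120, 4) [[350.   41.6]]
(-15, 85, 4) [[281.4  81.6]]
(-45, -120, 30) [[248.1 291.1]]
(-45, 120, 30) [[247.9  34.8]]
(-35, 120, 30) [[260.4  34.8]]
(45, -120, 4) [[328.9 276.6]]
282.12994350282486 80.06214689265536 177
```

View pics/w1b.png

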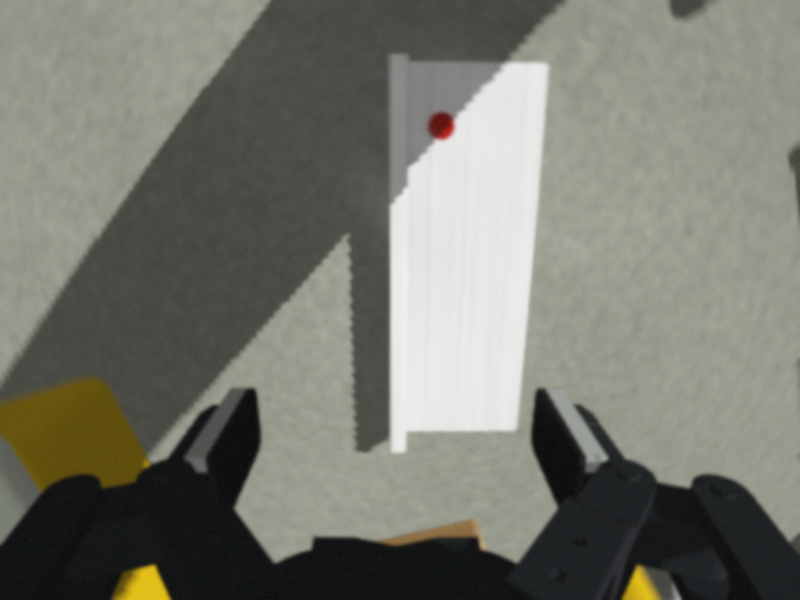

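The wrist view agrees with the model to within about 1–2 px: rib corners at (389,55) and (390,452), front corners at (548,64) and (518,431), dot at (441,125). I'll refine the fit and work out the descent.

```bash
cat >> h.py <<'E'
from scipy.spatial.transform import Rotation as Ro
def tool():
    s=monitor.get_state(); return s,Ro.from_rotvec(s['orientation']).as_matrix(),s['ee_pos']
E
python3 - <<'E'
from h import *
f='w1';a=lambda u,v:(u/1.5625-.2,v/1.5625-.2)
o=[(f,*a(389,55),(-45,120,30)),(f,282.1,80.1,(-15,85,4)),(f,*a(390,452),(-45,-120,30)),(f,*a(406,452),(-35,-120,30)),(f,*a(518,431),(45,-120,4)),(f,*a(548,64),(45,120,4))]
S,r=fit(o,1.23,(482,-305));print(S,r)
s,R,p=tool(); c,n=np.cos(S[2]),np.sin(S[2])
g=np.array([S[0]-40*c+5*n,S[1]-40*n-5*c,25+154.7]); print(g, 'tool shift',R.T@(g-p),'yaw err',S[2]-np.arctan2(R[1,1],R[0,1]))
E
```

```text
[ 481.27087809 -303.94893363    1.2365823 ] [-0.1 -1.3  0.2  0.4  0.5  1.3 -0.1  1.3 -0.7  0.   0.2 -0.7]
[ 472.87314864 -343.37580442  179.7       ] tool shift [  0.86971386   1.59761488 148.58269788] yaw err -0.002357535104116515
```

Call:
{"method": "apply_moves", "body": {
  "increments": [
    [1,[0.002,0.004,0.0625],[0,0,0]],
    [1,[0,0,0.0625],[0,0,0]],
    [1,[0,0,0.0625],[0,0,0]],
    [1,[0,0,0.0625],[0,0,0]],
    [1,[0,0,0.0625],[0,0,0]]
  ]
}}

```text
t: 3.9
ee_pos: [473.2, -343.6, 202.7]
orientation: [-0.536, -3.095, -0.0]
wrist_force: [-0.9, -0.2, -0.5]
finger_gap: 85.3
grip_force: 0.0
```

Call:
{"method": "apply_moves", "body": {
  "increments": [
    [1,[0,0,0.015],[0,0,0]],
    [1,[0,0,0.015],[0,0,0]],
    [1,[0,0,0.015],[0,0,0]],
    [1,[0,0,0.015],[0,0,0]],
    [1,[0,0,0],[0,0,0]]
  ]
}}

```text
t: 4.53
ee_pos: [473.1, -343.6, 179.6]
orientation: [-0.533, -3.096, -0.0]
wrist_force: [1.4, -0.2, 0.4]
finger_gap: 85.5
grip_force: 0.0
```

Call:
{"method": "apply_moves", "body": {
  "increments": [
    [0,[0,0,0],[0,0,0]],
    [0,[0,0,0],[0,0,0]],
    [0,[0,0,0],[0,0,0]],
    [0,[0,0,0],[0,0,0]],
    [0,[0,0,0],[0,0,0]]
  ],
  "force": 90
}}

```text
t: 5.15
ee_pos: [473.2, -343.7, 180.1]
orientation: [0.533, 3.096, -0.0]
wrist_force: [0.2, -0.5, 2.9]
finger_gap: 8.2
grip_force: 88.8
```

Call:
{"method": "apply_moves", "body": {
  "increments": [
    [0,[0,0,-0.03],[0,0,0]],
    [0,[0,0,-0.06],[0,0,0]],
    [0,[0,0,-0.06],[0,0,0]],
    [0,[0,0,-0.06],[0,0,0]],
    [0,[0,0,-0.06],[0,0,0]]
  ]
}}

```text
t: 5.78
ee_pos: [472.9, -343.3, 288.5]
orientation: [-0.532, -3.095, -0.001]
wrist_force: [0.4, -0.7, -3.0]
finger_gap: 8.3
grip_force: 87.9
```

Call:
{"method": "apply_moves", "body": {
  "increments": [
    [0,[0,0,0],[0,0,0.1152]],
    [0,[0,0,0],[0,0,0.1152]],
    [0,[0,0,0],[0,0,0.1152]],
    [0,[0,0,0],[0,0,0.1152]],
    [0,[0,0,0],[0,0,0.1152]]
  ]
}}

```text
t: 6.4
ee_pos: [472.9, -343.2, 287.7]
orientation: [-1.433, -2.795, -0.0]
wrist_force: [0.5, 0.7, -3.3]
finger_gap: 7.8
grip_force: 88.1
```

Call:
{"method": "apply_moves", "body": {
  "increments": [
    [0,[0,0,0],[0,0,0.1152]],
    [0,[0,0,0],[0,0,0.1152]],
    [0,[0,0,0],[0,0,0.1152]],
    [0,[0,0,0],[0,0,0.1152]],
    [0,[0,0,0],[0,0,0.1152]]
  ]
}}

```text
t: 7.02
ee_pos: [472.8, -343.2, 287.7]
orientation: [-2.198, -2.243, 0.0]
wrist_force: [0.3, 0.8, -3.0]
finger_gap: 8.1
grip_force: 88.0
```

Call:
{"method": "apply_moves", "body": {
  "increments": [
    [0,[0.06,0.003,0],[0,0,0]],
    [0,[0.0738,0.0036,0],[0,0,0]],
    [0,[0.0738,0.0036,0],[0,0,0]],
    [0,[0.0738,0.0036,0],[0,0,0]],
    [0,[0.0738,0.0036,0],[0,0,0]]
  ]
}}

```text
t: 7.65
ee_pos: [476.0, -198.9, 287.8]
orientation: [-2.191, -2.249, 0.0]
wrist_force: [0.3, 1.3, -2.8]
finger_gap: 8.2
grip_force: 88.1
```

Call:
{"method": "apply_moves", "body": {
  "increments": [
    [0,[0.0738,0.0036,0],[0,0,0]],
    [0,[0.0738,0.0036,0],[0,0,0]],
    [0,[0.0738,0.0036,0],[0,0,0]],
    [0,[0.0738,0.0036,0],[0,0,0]],
    [0,[0.0738,0.0036,0],[0,0,0]]
  ]
}}

```text
t: 8.28
ee_pos: [479.3, -51.4, 287.9]
orientation: [-2.191, -2.249, 0.001]
wrist_force: [0.0, 0.3, -3.0]
finger_gap: 8.5
grip_force: 88.1
```

Call:
{"method": "apply_moves", "body": {
  "increments": [
    [0,[0.0738,0.0036,0],[0,0,0]],
    [0,[0.0738,0.0036,0],[0,0,0]],
    [0,[0.0738,0.0036,0],[0,0,0]],
    [0,[0.0738,0.0036,0],[0,0,0]],
    [0,[0.046,0.0026,0],[0,0,0]]
  ]
}}

```text
t: 8.9
ee_pos: [482.4, 85.2, 287.9]
orientation: [-2.189, -2.25, 0.002]
wrist_force: [0.5, -0.3, -3.0]
finger_gap: 8.4
grip_force: 88.1
```

Run:
```python
from h import *
snap('wrist','w2');snap('top','t2');snap('side','s2')
a=cv2.imread('pics/w2.png')[:, :]; s=cv2.imread('pics/s2.png')[130:290,150:310]
M=np.zeros((600,800,3),np.uint8)
M[:384,:512]=a; M[:,:][0:288,512:800]=cv2.resize(s,(288,288),interpolation=cv2.INTER_CUBIC)
t=cv2.imread('pics/t2.png')[135:245,140:300]; M[384:600,:314]=cv2.resize(t,(314,216),interpolation=cv2.INTER_CUBIC)
cv2.imwrite('pics/m2.png',M)
s,R,p=tool();print(p,np.arctan2(R[1,1],R[0,1]))
```

```text
[482.71587942  84.43943379 287.81894334] 0.027821098871077532
```

View pics/m2.png

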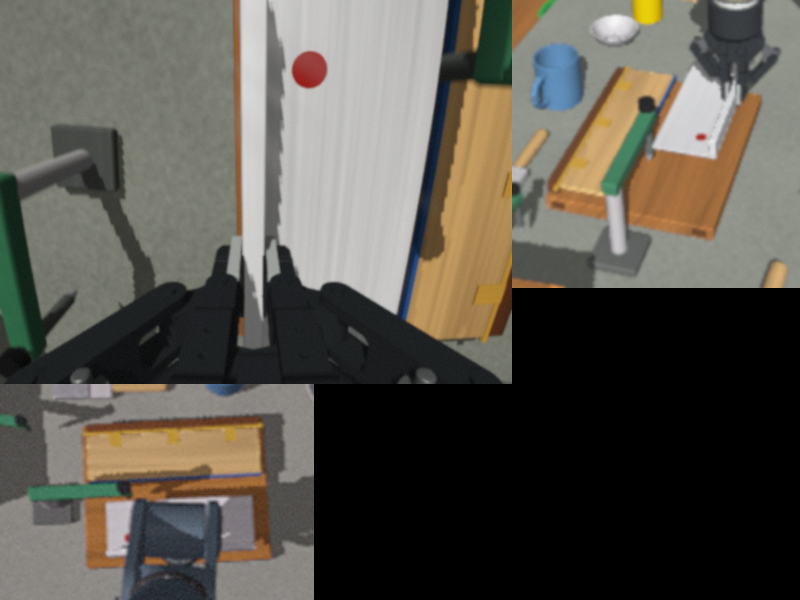

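Wrist view: red dot at (310,69), punch tip end at about (442,68), blue edge line from (463,0) to (407,310). In the side view the strip hangs level in front of the punch, and the punch tip is at (650,153) in the mosaic.

Run:
```python
from h import *
a=cv2.imread('pics/w2.png');h=cv2.cvtColor(a,cv2.COLOR_BGR2HSV)
m=cv2.inRange(h,(0,140,70),(6,255,255))|cv2.inRange(h,(174,140,70),(180,255,255));m[:,:270]=0;m[:,340:]=0;m[120:]=0
ys,xs=np.nonzero(m);print('dot px',xs.mean(),ys.mean(),len(xs))
s,R,p=tool(); d=atz('w2',xs.mean(),ys.mean(),p[2]-176.1);print('dot',d,'in tool',R.T@(d-p))
for u in(440,443):print('tip',atz('w2',u,67.5,54))
print('side tip',atz('s2',150+(650-512)/1.8-.2,130+157/1.8-.2,54))
b=cv2.inRange(h,(105,120,30),(125,255,255)); 
P=[]
for v in range(10,300,20):
    u=np.nonzero(b[v,380:480])[0]
    if len(u)>3 and not 40<v<100:P.append((380+u.min(),380+u.max(),v))
P=np.array(P);print(P.tolist())
for k in(0,1):
    q=np.array([atz('w2',r[k],r[2],43) for r in P]);f=np.polyfit(q[:,1],q[:,0],1);print('edge',k,'x at y=100:',np.polyval(f,100),'yaw',-f[0])
```

```text
dot px 308.9844271412681 69.51279199110122 899
dot [503.46607587 175.71866653 111.71894334] in tool [ 90.63110076  23.54479318 176.08329073]
tip [596.96762824 185.18526179  54.        ]
tip [598.9734935  185.31247471  54.        ]
side tip [583.39185404 173.96118339  54.        ]
[[449, 458, 10], [447, 456, 30], [436, 444, 110], [433, 441, 130], [429, 437, 150], [426, 434, 170], [423, 430, 190], [419, 426, 210], [416, 423, 230], [411, 419, 250], [408, 415, 270], [404, 410, 290]]
edge 0 x at y=100: 607.3034141794864 yaw 0.029853039078380827
edge 1 x at y=100: 613.2120518190462 yaw 0.027869031225173244
```

Call:
{"method": "apply_moves", "body": {
  "increments": [
    [0,[-0.005,0,0.04],[0,0,0]],
    [0,[0,0,0.05],[0,0,0]],
    [0,[0,0,0.05],[0,0,0]],
    [0,[0,0,0.04],[0,0,0]],
    [0,[0,0,0.01],[0,0,0]]
  ]
}}

```text
t: 9.68
ee_pos: [483.4, 80.5, 211.0]
orientation: [-2.194, -2.246, 0.003]
wrist_force: [-0.3, -0.1, -2.3]
finger_gap: 8.1
grip_force: 87.9
```

Run:
```python
from h import *
snap('wrist','w3');snap('side','s3')
a=cv2.imread('pics/w3.png'); s=cv2.imread('pics/s3.png')[150:250,190:290]
M=np.zeros((600,800,3),np.uint8)
M[:384,:512]=a; M[:288,512:]=cv2.resize(s,(288,288),interpolation=cv2.INTER_CUBIC)
M[288:576,512:]=cv2.resize(a[20:120,320:420],(288,288),interpolation=cv2.INTER_CUBIC)
cv2.imwrite('pics/m3.png',M)
s,R,p=tool();print(p,np.arctan2(R[1,1],R[0,1]),s['wrist_force'])
```

```text
[483.82349943  80.60586592 211.59941862] 0.02361226305142269 [-0.13958186 -0.79582552 -3.55922139]
```

View pics/m3.png

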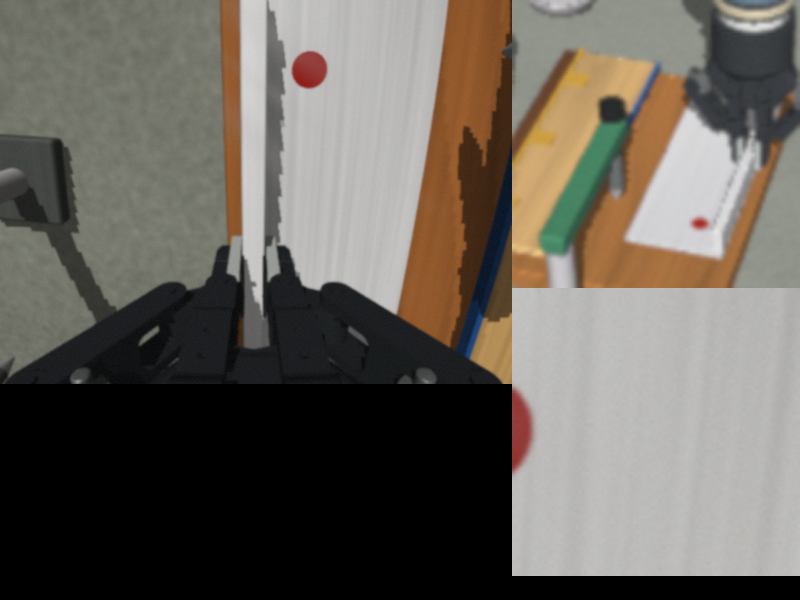

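Punch tip now shows at the wrist picture's right edge, about (503,47), with the red dot at (310,69). In the side crop the tip is at (616,197) and the dot at (700,223). The strip is in front of and below the punch, clear of it.

Run:
```python
from h import *
s,R,p=tool(); z=p[2]-176.1
print('w tip',atz('w3',503,47,54),'w dot',atz('w3',309.3,69.5,z))
c=lambda u,v:(190+(u-512)/2.88-.3,150+v/2.88-.3)
print('s tip',atz('s3',*c(616,197),54),'s dot',atz('s3',*c(700,223),z))
E=lambda u,v:atz('w3',u,v,43)
print('blue',E(512,140),E(470,340)); print('tool',R.round(3))
```

```text
w tip [578.78688815 182.1266853   54.        ] w dot [504.83022709 170.79141182  35.49941862]
s tip [583.58744989 178.50899082  54.        ] s dot [506.4619384  170.91948577  35.49941862]
blue [601.89086304 144.17551102  43.        ] [612.6924634   25.85355353  43.        ]
tool [[-0.024  1.    -0.001]
 [ 1.     0.024  0.   ]
 [ 0.    -0.001 -1.   ]]
```

Call:
{"method": "apply_moves", "body": {
  "increments": [
    [0,[0,0,0.006],[0,0,-0.005]],
    [0,[0,0,0.006],[0,0,0]],
    [0,[0.003,0,0],[0,0,0]],
    [0,[0.003,0,0],[0,0,0]],
    [0,[0.003,0,0],[0,0,0]]
  ]
}}

```text
t: 10.4
ee_pos: [484.0, 84.7, 207.0]
orientation: [2.189, 2.253, 0.0]
wrist_force: [0.7, -0.3, -3.4]
finger_gap: 8.1
grip_force: 87.9
```

Call:
{"method": "apply_moves", "body": {
  "increments": [
    [0,[0.003,0.02,0],[0,0,0]],
    [0,[0.003,0.02,0],[0,0,0]],
    [0,[0,0.02,0],[0,0,0]],
    [0,[0,0.02,0],[0,0,0]],
    [0,[0,0.02,0],[0,0,0]]
  ]
}}

```text
t: 11.02
ee_pos: [524.5, 88.0, 206.9]
orientation: [-2.189, -2.253, 0.0]
wrist_force: [0.1, -0.6, -2.5]
finger_gap: 8.1
grip_force: 88.0
```

Run:
```python
from h import *
snap('wrist','w4');snap('side','s4')
a=cv2.imread('pics/w4.png'); s=cv2.imread('pics/s4.png')[150:250,190:290]
M=np.zeros((600,800,3),np.uint8)
M[:384,:512]=a; M[:288,512:]=cv2.resize(s,(288,288),interpolation=cv2.INTER_CUBIC)
M[288:576,512:]=cv2.resize(a[20:120,340:440],(288,288),interpolation=cv2.INTER_CUBIC)
cv2.imwrite('pics/m4.png',M)
s,R,p=tool();print(p,np.arctan2(R[1,1],R[0,1]),s['wrist_force'],s['wrist_torque'])
```

```text
[525.1627794   87.9505202  206.99660861] 0.02882920510987153 [ 0.72679954 -0.25533769 -2.70094985] [-0.07686962  0.12185433  0.04484387]
```

View pics/m4.png

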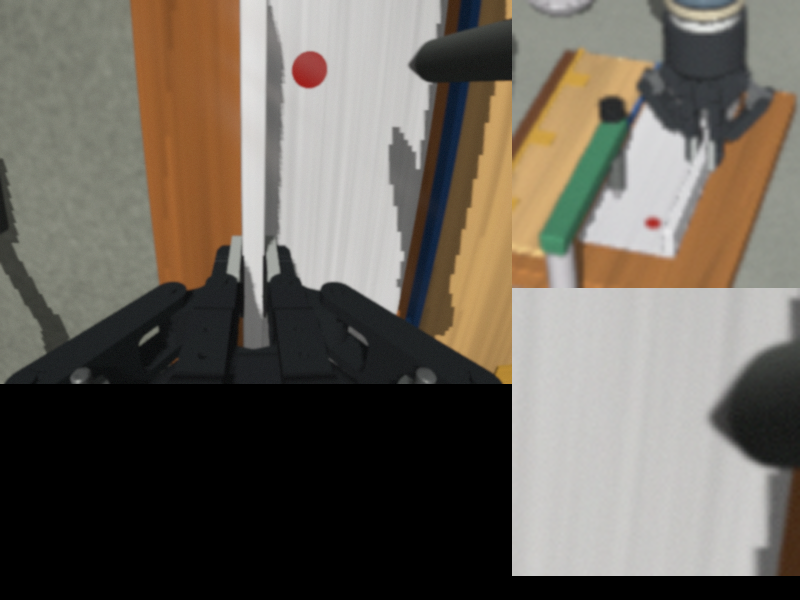

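Punch tip is at wrist pixel (409,65) and the dot at (309,69.5). The strip's front edge runs parallel to the blue edge and just short of it.

Run:
```python
from h import *
s,R,p=tool(); z=p[2]-176.1
a=cv2.imread('pics/w4.png');h=cv2.cvtColor(a,cv2.COLOR_BGR2HSV)
m=cv2.inRange(h,(0,140,70),(6,255,255))|cv2.inRange(h,(174,140,70),(180,255,255));m[:,:270]=0;m[:,340:]=0;m[120:]=0
ys,xs=np.nonzero(m)
d=atz('w4',xs.mean(),ys.mean(),z);t=atz('w4',408.7,65.1,54);print(z,d,t,'tool shift',R.T@(t-d),'dot in tool',R.T@(d-p))
c=lambda u,v:(190+(u-512)/2.88-.3,150+v/2.88-.3)
print('s tip',atz('s4',*c(617,197),54),'s dot',atz('s4',*c(653,223),z))
e=[atz('w4',u,v,43) for u,v in((478,10),(462,100),(440,200),(418,300))];print(np.round(e,1))
e=[atz('w4',u,v,30.9) for u,v in((440,20),(424,150),(400,300))];print(np.round(e,1))
```

```text
30.89660861177495 [545.7471574  178.43924228  30.89660861] [579.6469645  180.21881775  54.        ] tool shift [  0.79810035  33.98885002 -23.02719293] dot in tool [ 89.88505391  22.78838676 176.13773575]
s tip [582.7166802  178.25120718  54.        ] s dot [549.0347292  178.18596294  30.89660861]
[[611.1 204.5  43. ]
 [611.1 168.7  43. ]
 [610.7 123.   43. ]
 [612.1  66.4  43. ]]
[[602.2 202.2  30.9]
 [605.  144.3  30.9]
 [609.4  57.1  30.9]]
```

Call:
{"method": "apply_moves", "body": {
  "increments": [
    [0,[0,0.015,0],[0,0,0]],
    [0,[0,0.015,0],[0,0,0]],
    [0,[0,0.015,0],[0,0,0]],
    [0,[0,0.015,0],[0,0,0]],
    [0,[0,0.015,0],[0,0,0]]
  ]
}}

```text
t: 11.75
ee_pos: [554.2, 89.0, 206.9]
orientation: [-2.189, -2.254, 0.0]
wrist_force: [-0.7, -0.4, -2.7]
finger_gap: 8.1
grip_force: 88.0
```

Call:
{"method": "apply_moves", "body": {
  "increments": [
    [0,[0,0.01,0],[0,0,0]],
    [0,[0,0,0],[0,0,0]],
    [0,[0,0,0.002],[0,0,0]],
    [0,[0,0,0.002],[0,0,0]],
    [0,[0,0,0],[0,0,0]]
  ]
}}

```text
t: 12.38
ee_pos: [557.6, 89.1, 205.2]
orientation: [-2.189, -2.253, 0.0]
wrist_force: [-0.1, 0.0, -4.7]
finger_gap: 8.2
grip_force: 88.0
```

Run:
```python
from h import *
snap('wrist','w5');snap('side','s5')
a=cv2.imread('pics/w5.png'); s=cv2.imread('pics/s5.png')[150:250,190:290]
M=np.zeros((600,800,3),np.uint8)
M[:384,:512]=a; M[:288,512:]=cv2.resize(s,(288,288),interpolation=cv2.INTER_CUBIC)
M[288:576,512:]=cv2.resize(a[20:120,270:370],(288,288),interpolation=cv2.INTER_CUBIC)
cv2.imwrite('pics/m5.png',M)
s,R,p=tool();print(p,np.arctan2(R[1,1],R[0,1]),s['wrist_force'],s['wrist_torque'])
```

```text
[557.76094156  89.05898491 205.27345806] 0.029003999415639845 [-0.31002189  0.59509813 -3.07940524] [-0.03108953  0.11204178  0.05858066]
```

View pics/m5.png

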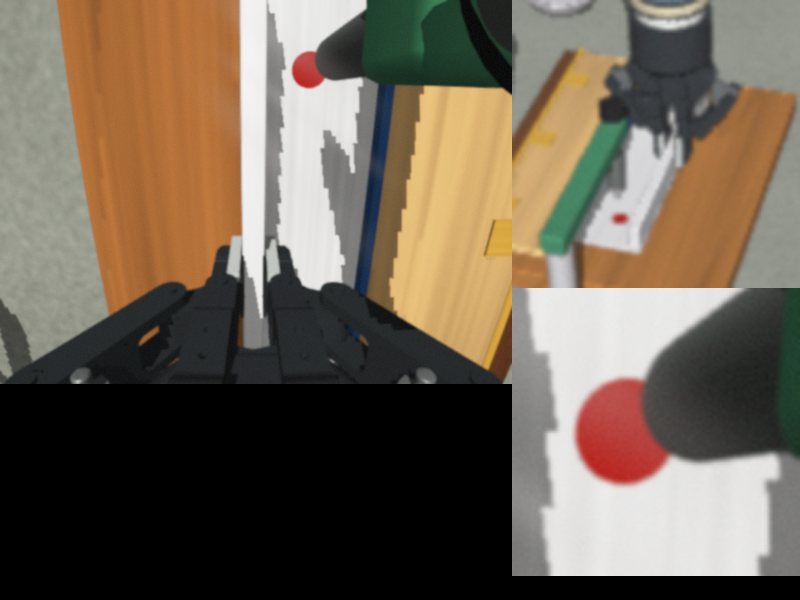

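Dot is at wrist pixel (309,70), with the punch right over its edge as seen obliquely. The lap is still level and the plate's front is under the blue edge. I'll check the residual offset in the side and wrist views.

Run:
```python
from h import *
s,R,p=tool(); z=p[2]-176.1
def dot(f,x0,x1,y0,y1):
    h=cv2.cvtColor(cv2.imread(f'pics/{f}.png'),cv2.COLOR_BGR2HSV)
    m=cv2.inRange(h,(0,130,70),(8,255,255))|cv2.inRange(h,(172,130,70),(180,255,255))
    m[:y0]=0;m[y1:]=0;m[:,:x0]=0;m[:,x1:]=0;ys,xs=np.nonzero(m);return xs.mean(),ys.mean(),len(xs)
for f,pz in(('s4',207.0),('s5',p[2])):
    u=dot(f,215,275,215,240);print(f,u,atz(f,*u[:2],pz-176.1))
print('w5',atz('w5',308.9,69.7,z),z)
# tip from several side pics
for f in('s3','s4','s5'):
    im=cv2.imread(f'pics/{f}.png')[205:226,216:236]; g=cv2.cvtColor(im,cv2.COLOR_BGR2GRAY)
    print(f); print(g[4:18:1,4:17])
```

```text
s4 (np.float64(238.5), np.float64(227.0), 8) [549.59366475 177.82355134  30.9       ]
s5 (np.float64(227.0), np.float64(225.5), 6) [581.26464224 179.06687299  29.17345806]
w5 [578.85845182 179.41338485  29.17345806] 29.173458055094017
s3
[[ 92  79  71  69  83 103 108  97  81  82 104 119 121]
 [ 83  73  71  74  94 106 109  97  84  88 111 122 121]
 [ 78  73  69  75  97 108 108 101  88  89 112 123 121]
 [ 74  70  69  74  97 107 109 102  89  85 103 119 121]
 [ 72  70  66  75  98 107 108 101  88  89 114 121 120]
 [ 69  68  68  77  99 108 109 103  91  92 116 123 119]
 [ 69  68  69  83 111 119 121 113  93  93 118 122 119]
 [ 69  67  73  93 122 140 144 132 101 100 119 121 120]
 [ 67  71  87 109 128 147 151 130 108 116 124 121 119]
 [ 69  81 105 119 126 139 145 126 120 124 123 122 119]
 [ 73  90 112 120 123 129 134 128 127 126 124 121 117]
 [ 80 104 118 122 123 127 128 128 127 125 123 120 118]
 [ 84 108 119 122 124 125 127 127 126 125 123 119 118]
 [ 90 112 120 122 123 126 126 126 126 126 124 119 118]]
s4
[[ 93  79  71  69  83 104 108 100 102 145 198 213 214]
 [ 84  74  69  75  94 107 110 102
[... 756 characters left out ...]
85  97 109 110 102 102 145 201 213 214]
 [ 80  79  88  93 100 110 110 103 104 146 199 213 213]
 [ 77  86 100  96 103 108 111 103 104 145 198 213 214]
 [ 82  96 107  99 102 109 109 104 104 144 199 212 214]
 [ 86 107 112 103 106 110 111 105 104 146 198 212 213]
 [ 97 112 116 118 128 124 122 118 121 161 202 213 214]
 [106 117 127 149 162 152 148 148 159 192 210 213 214]
 [114 124 157 191 195 172 161 163 191 209 213 214 214]
 [117 142 190 210 207 188 174 175 202 213 214 214 214]
 [127 162 203 213 212 207 201 202 210 214 214 215 212]
 [141 190 211 213 213 213 212 211 214 214 214 214 212]
 [147 199 213 213 213 214 212 213 213 215 214 213 210]
 [167 202 212 213 213 212 213 213 213 214 213 212 211]]
```

Call:
{"method": "apply_moves", "body": {
  "increments": [
    [0,[0.0025,0.0025,0],[0,0,0]],
    [0,[0,0,0.002],[0,0,0]],
    [0,[0,0,0.002],[0,0,0]],
    [0,[0,0,0.001],[0,0,0]],
    [0,[0,0,0],[0,0,0]]
  ]
}}

```text
t: 13.1
ee_pos: [558.8, 90.1, 204.0]
orientation: [2.189, 2.253, 0.001]
wrist_force: [-1.9, 0.6, 5.5]
finger_gap: 8.3
grip_force: 89.4
```

Call:
{"method": "apply_moves", "body": {
  "increments": [
    [0,[0,0,0.001],[0,0,0]],
    [0,[0,0,0.0015],[0,0,0]],
    [0,[0,0,0],[0,0,0]],
    [0,[0,0,0],[0,0,0]],
    [0,[0,0,0],[0,0,0]]
  ]
}}

```text
t: 13.72
ee_pos: [558.8, 90.1, 204.0]
orientation: [2.188, 2.253, 0.001]
wrist_force: [-3.2, 1.1, 12.5]
finger_gap: 8.1
grip_force: 90.4
```

Call:
{"method": "apply_moves", "body": {
  "increments": [
    [0,[0,0,0.002],[0,0,0]],
    [0,[0,0,0.002],[0,0,0]],
    [0,[0,0,0.002],[0,0,0]],
    [0,[0,0,0],[0,0,0]],
    [0,[0,0,0],[0,0,0]]
  ]
}}

```text
t: 14.35
ee_pos: [558.7, 90.2, 204.0]
orientation: [2.188, 2.253, 0.001]
wrist_force: [-5.9, -0.6, 28.6]
finger_gap: 8.5
grip_force: 92.8
```

Run:
```python
from h import *
snap('wrist','w6');snap('side','s6')
a=cv2.imread('pics/w6.png'); s=cv2.imread('pics/s6.png')[150:250,190:290]
M=np.zeros((600,800,3),np.uint8)
M[:384,:512]=a; M[:288,512:]=cv2.resize(s,(288,288),interpolation=cv2.INTER_CUBIC)
M[288:576,512:]=cv2.resize(a[20:120,270:370],(288,288),interpolation=cv2.INTER_CUBIC)
cv2.imwrite('pics/m6.png',M)
s,R,p=tool();print(p,R.round(4).tolist(),s['wrist_force'],s['wrist_torque'],s['t'])
h=cv2.cvtColor(a,cv2.COLOR_BGR2HSV)
m=cv2.inRange(h,(0,140,70),(6,255,255))|cv2.inRange(h,(174,140,70),(180,255,255));m[:,:270]=0;m[:,345:]=0;m[120:]=0
c,_=cv2.findContours(m,cv2.RETR_EXTERNAL,cv2.CHAIN_APPROX_NONE);print(cv2.minEnclosingCircle(max(c,key=len)))
print('dot w',atz('w6',308.9,69.7,28),'tip w4',atz('w4',408.7,65.1,54),'tip s',atz('s6',226.2,219.3,54))
print('edge predicted by tip px in w6',proj('w6',[579.6,180.2,54]),proj('w6',[582,180,54]))
```

```text
[558.70759651  90.17229441 203.98203607] [[-0.0293, 0.9996, 0.0016], [0.9996, 0.0293, -0.0002], [-0.0002, 0.0016, -1.0]] [-7.05519124 -0.56622585 28.39066668] [-0.01140738  1.18628982  0.00869118] 14.45
((308.24468994140625, 69.2872314453125), 17.376216888427734)
dot w [580.21156514 180.48159071  28.        ] tip w4 [579.6469645  180.21881775  54.        ] tip s [581.01470034 182.69348707  54.        ]
edge predicted by tip px in w6 [[319.69335521  65.67970035]] [[326.1792458   66.54910139]]
```

View pics/m6.png

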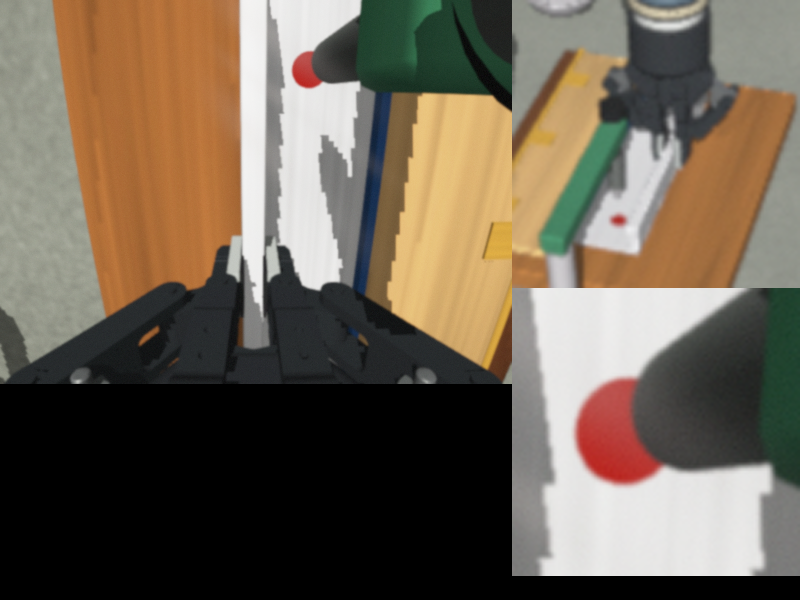

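The last views show the dot under the punch tip to within about 1–2 mm. The TCP is at z 204.0, which puts the strip flat on the lid board, pressed with about 28 N. The lap is level and the front edge is tucked under it.

```bash
python3 -c "
from workcell import ctrl
print(ctrl.finish_job())"
```

```text
the job is handed in; nothing more can be done
None
```

I handed the job in at about 14.5 s. The strip's front edge is tucked under the blue-edged board, which still looks level. The red dot measured within about 1–3 mm of the punch tip, depending on the camera. The gripper is still holding the strip pressed flat on the lid board with about 28 N.

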